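# Sort the filled bottles, atomisers and cap tin into their racks and tray

### The arm

A 6-joint arm with a two-finger parallel gripper is mounted at the origin on a cart in front of the work surface, level with it; the furniture and walls round the work are solid. World frame = base frame: x ahead of the robot, y to its left, z up, the work surface at z = 0. Lengths are in m, angles in rad, forces in N, time in s.
With the tool pointing down it reaches from about 0.4 to 0.925 m from the base axis. Payload 3.4 kg.
Tool frame: the origin (TCP) lies midway between the tips of the shut fingers; the grasp point (between the pads) lies manip.grasp_offset behind it (manip.grasp_offset is the distance from the TCP to the grasp point, in m); z points along the fingers, y is the line along which they close (so a half turn about z gives the same grasp; the last joint's range is limited). The gripper opens to 85 mm and grips with 20 to 120 N. Pads are 22 mm wide; open, the fingers measure 114 mm over their backs; the gripper's body (76 mm by 85 mm) begins 54 mm behind the grasp point. The pads swing forward as they close: fully open they stand 13 mm farther back than shut.
Start: joints at [1.198, 0.307, 1.506, -0, 1.328, -0.073], TCP at [0.17, 0.549, 0.231] pointing down, gripper open.
Joint ranges: [-3.12, 3.12], [-1.05, 2.28], [0.14, 2.33], [-1.42, 4.57], [0.1, 2.73], [-2.68, 2.68]. Speed limits (rad/s): [2.57, 2.57, 3.14, 3.14, 3.14, 3.14].

### API

Orientations are given as a unit quaternion [x, y, z, w].
In Python, from workcell import manip gives the robot as it stands.
- The arm moves only by the tool apply_moves, never from a script. Its argument "rows" is a list of rows, each a list of 5 numbers: the closure in counts, from 0 (fully open) to 255 (shut), then the shift along the tool's x, y, z in mm, then the turn about the tool's z in degrees. In form: [[fingers, x, y, z, spin], ...]. A call has 1 to 5 rows; each row shifts and turns the commanded pose from where the row before left it, along the tool's axes as they then stand; what a row does not reach is not made up. A row lasts 1/12 s, in which the tool goes at most 41.7 mm and 7.16 degrees, less where a joint would pass 70% of its speed; a pose out of reach is approached as far as the arm can. A call is refused whole if a number of a shift passes 41.7 or a number of a turn 7.16, either way. A call with a gripper value outside its range is refused whole. The fingers move at their own pace and stop on an object; "force" is the grip in N (left out, the last holds). Time passes only in rows, so rows that do not move let the fingers close. It gives the time, the measured TCP pose, the force, the opening and the grip force at its end, in the units of the state.
- manip.state(): the state, without advancing time (a new reading comes with each control period).
- manip.capture(name): name is "side" or "top"; returns the picture (420x560x3 uint8, blue, green, red); there is no depth.
- manip.calibration(name): a dict with "fx", "fy", "cx", "cy" (pixels), "extrinsics" (4x4, takes a point from camera to world coordinates). Camera axes: x right, y down, z forward; pixel columns grow to the right and rows downward; lengths in m; the calibration is good to about 2 mm. A picture is of the moment at which its call begins. calibration takes no time and is no camera call.
- manip.sign_off(): hands the job in; it is judged then, once.
The state is a dict: "time_s": time; "joints": joint angles; "joint_velocities": joint speeds; "joint_efforts": joint torques, N m; "eef_pos": TCP position; "tool_rot": TCP orientation; "contact_force": force on the tool from outside, world axes, zero at the start; "torque": the same for the moment, N m; "width": finger opening in m; "finger_force": force on a finger pad.
Only numpy, scipy, OpenCV 4.12 (cv2) and the standard library are available. Lean on these libraries where they do the work, as an engineer would, in place of code of your own. Each camera call takes 0.05 s, during which the arm holds its last target. There are 200 camera calls.

### The job

Sort the mixed things on the bench: stand the two amber dropper bottles upright in the rack with the two large bays, one in each bay, stand the two slim atomisers upright in the rack with the two small bays, one in each bay, and lay the flat round tin, lid up, inside the low square cork-lined tray. Leave the label roll and the funnel where they are.

Things in the scene. Friction and masses are not known exactly. Their poses are not given: they have to be found in the camera images.
- bottle_1_center (a point): Amber glass dropper bottle with black collar and rubber bulb, standing. Body a round cylinder 38 mm in diameter up to 67 mm, narrow bulb (20 mm) above, 102 mm tall in all, 62 g nominal. The point lies on its axis half-way up, 51 mm above its underside; z is up along the axis. Grasp round the body near this point. The two dropper bottles are interchangeable.
- atomiser_1_center (a point): Slim glass atomiser with a black cap, standing. Round, 18 mm in diameter up to 52 mm, cap 16 mm in diameter above, 80 mm tall in all, 19 g nominal. The point lies on its axis half-way up, 40 mm above its underside; z is up along the axis. The two atomisers are interchangeable.
- bottle_2_center (a point): Amber glass dropper bottle with black collar and rubber bulb, standing. Body a round cylinder 38 mm in diameter up to 67 mm, narrow bulb (20 mm) above, 102 mm tall in all, 62 g nominal. The point lies on its axis half-way up, 51 mm above its underside; z is up along the axis. Grasp round the body near this point. The two dropper bottles are interchangeable.
- atomiser_2_center (a point): Slim glass atomiser with a silver cap, standing. Round, 18 mm in diameter up to 52 mm, cap 16 mm in diameter above, 80 mm tall in all, 19 g nominal. The point lies on its axis half-way up, 40 mm above its underside; z is up along the axis. The two atomisers are interchangeable.
- tin_center (a point): Flat round lidded tin (olive-green and brass look), 59 mm in diameter, 26 mm high, 60 g nominal, lying flat with its lid up. The point is its centre, 13 mm above its underside; z is up.
- bottle_rack: Wooden rack with two large open square bays, fixed to the table. 66 mm (x) by 126 mm (y) by 28 mm high, walls 6 mm; each bay is 54 by 54 mm inside. The bays lie side by side along the rack's y axis, their centres at y = +30 and -30 mm from the origin, x = 0. Origin: centre of the underside; z up; the bay floors lie 6 mm above the origin. Bottles standing in both bays are only 22 mm apart.
- atomiser_rack: Wooden rack with two small open square bays, fixed to the table. 50 mm (x) by 94 mm (y) by 22 mm high, walls 6 mm; each bay is 38 by 38 mm inside. The bays lie side by side along the rack's y axis, their centres at y = +22 and -22 mm from the origin, x = 0. Origin: centre of the underside; z up; the bay floors lie 6 mm above the origin.
- tin_tray: Low square cork-lined wooden tray, fixed to the table. 104 by 104 mm outside, 90 by 90 mm inside, rim 7 mm above the table, cork floor 3 mm above the table. Origin: centre of the underside; z up.
- label_roll: Bystander: roll of white labels lying flat, 64 mm in diameter, 26 mm high, loose. Origin: centre of its underside.
- funnel: Bystander: small steel funnel standing mouth down, 57 mm in diameter, 56 mm high, loose. Origin: centre of its underside.

How it is judged:
By the outcome, as a careful person would: the job done as asked, in the order asked, and still so for the second after the job is handed in, with the robot touching nothing.
It also fails if it takes over 120 s, if anything falls off the work surface, if the arm or the gripper's body presses on something with over 40 N, if the wrist force passes 120 N, or if a joint passes its speed limit or range.

## Working session

There is one attempt and no reset: what is moved stays moved. The work goes in short steps, Python scripts to look and compute and a tool call to move; the robot and the scene stay as the last step left them, time stands still between calls to the robot, and variables do not carry over. Pictures are saved under pics/ and viewed, at most 14 in all, crops included, and the job is handed in when it is done.

Besides the shell and the picture viewer there is one more tool, called after ">>>" as a command line: name --pt "numbers of a row" for each row, then --argument value for the rest. apply_moves: Moves the arm, as the interface text tells. Its arguments: {"type":"object","properties":{"rows":{"type":"array","items":{"type":"array","items":{"type":"number"}}},"force":{"type":"number"}},"required":["rows"]}

```bash
mkdir -p pics
python3 - <<'E'
from workcell import manip
import cv2
for n in("top","side"):
    cv2.imwrite(f"pics/{n}0.png",manip.capture(n)); c=manip.calibration(n); print(n,c)
s=manip.state(); print(s, manip.grasp_offset)
E
```

```text
top {'fx': 403.3815254216106, 'fy': 403.3815254216106, 'cx': 276.1576538826374, 'cy': 206.61918139551307, 'extrinsics': array([[-1.99012608e-02, -9.78501713e-01,  2.05276245e-01,
         3.78365104e-01],
       [-9.99801345e-01,  1.92513309e-02, -5.16302815e-03,
         8.31298177e-02],
       [ 1.10019097e-03, -2.05338217e-01, -9.78690455e-01,
         1.11026442e+00],
       [ 0.00000000e+00,  0.00000000e+00,  0.00000000e+00,
         1.00000000e+00]])}
side {'fx': 458.6557543688705, 'fy': 458.6557543688705, 'cx': 267.8078264787294, 'cy': 204.7941459220651, 'extrinsics': array([[ 0.99964049,  0.02347026, -0.01296316,  0.61169999],
       [ 0.02483395, -0.62821005,  0.77764735, -0.86131922],
       [ 0.010108  , -0.7776897 , -0.62856706,  0.8044125 ],
       [ 0.        ,  0.        ,  0.        ,  1.        ]])}
{'time_s': 0.1, 'joints': array([ 1.19748405e+00,  3.07515391e-01,  1.50752264e+00, -1.75041868e-05,
        1.32837918e+00, -7.35097355e-02]), 'joint_velocities': array([-0.00089728, -0.00062731, -0.00200796,  0.00027405,  0.00177528,
        0.0001059 ]), 'joint_efforts': array([-6.81360161e-04, -4.58528924e+01, -2.52608281e+01, -3.79070780e-04,
        5.60106404e-03,  3.45055287e-05]), 'eef_pos': array([0.16962869, 0.54877503, 0.23047087]), 'tool_rot': array([ 1.49338363e-01,  9.88785731e-01, -8.91487973e-04, -1.93838653e-04]), 'contact_force': array([ 0.02289781,  0.07036733, -0.71649886]), 'torque': array([-0.0076637 , -0.01504243, -0.02748373]), 'finger_force': 0.0, 'width': 0.08505952349178707} 0.0187
```

View pics/top0.png

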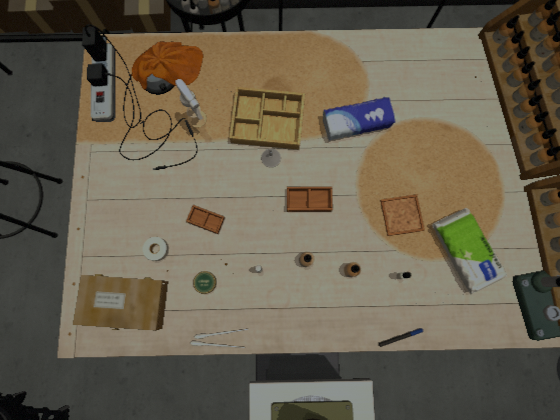

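View pics/side0.png

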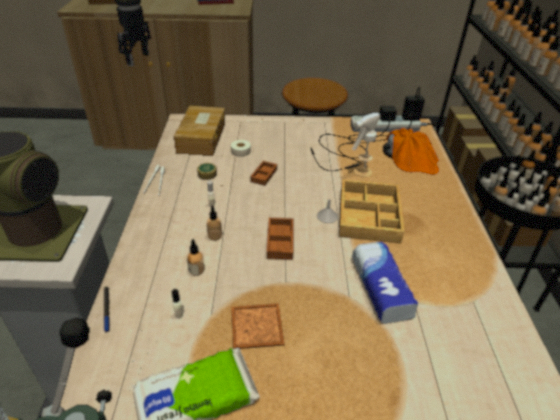

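The top view shows the bottles at about (306,259) and (352,269), and the atomisers at (258,269) and (402,275). The tin is at (205,282), the racks at (310,199) and (206,219), the tray at (402,215), the roll at (154,248) and the funnel at (271,157). The side view agrees.

Run:
```python
import cv2
t=cv2.imread("pics/top0.png");s=cv2.imread("pics/side0.png")
cv2.imwrite("pics/tc.png",cv2.resize(t[175:305,175:435],None,fx=3,fy=3,interpolation=cv2.INTER_CUBIC))
cv2.imwrite("pics/sc.png",cv2.resize(s[150:350,140:310],None,fx=3,fy=3,interpolation=cv2.INTER_CUBIC))
```

```text
(no output)
```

View pics/tc.png

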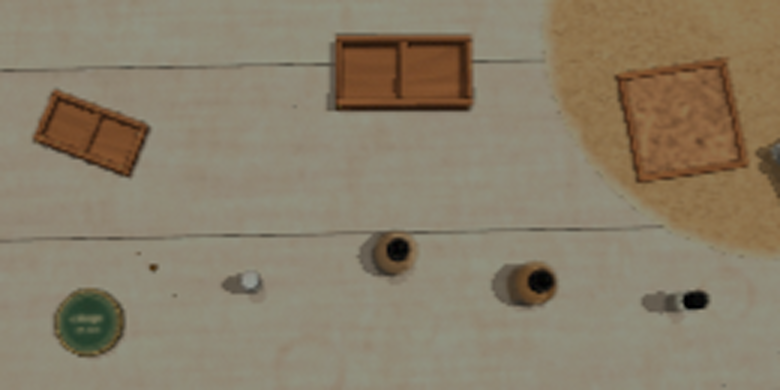

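View pics/sc.png

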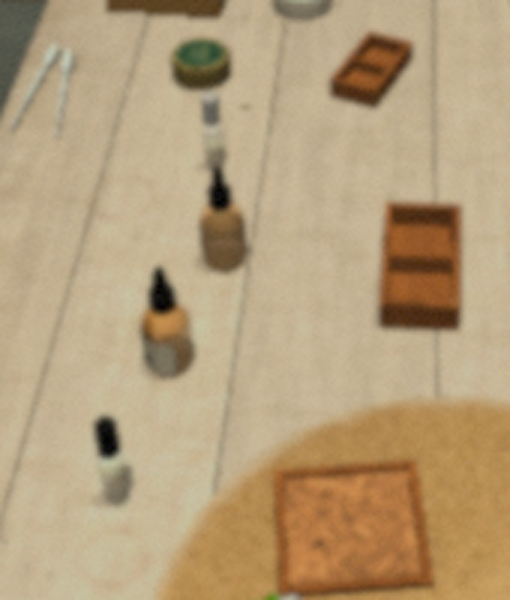

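The crops clearly show the bulbs, caps, tin lid, rack rims and tray. Next I'll measure them with masks and cross-check against the side view.

```bash
cat > h.py <<'E'
import cv2, numpy as np
from workcell import manip
def ray(n,uv):
    c=manip.calibration(n);E=c["extrinsics"]
    d=E[:3,:3]@np.array([(uv[0]-c["cx"])/c["fx"],(uv[1]-c["cy"])/c["fy"],1.]);return E[:3,3],d
def plane(n,uv,z):
    o,d=ray(n,uv);return o+d*(z-o[2])/d[2]
def tri(a,b):
    A=np.zeros((3,3));r=np.zeros(3)
    for n,uv in(("top",a),("side",b)):
        o,d=ray(n,uv);d/=np.linalg.norm(d);P=np.eye(3)-np.outer(d,d);A+=P;r+=P@o
    return np.linalg.solve(A,r)
def proj(n,p):
    c=manip.calibration(n);E=c["extrinsics"];q=E[:3,:3].T@(np.array(p)-E[:3,3])
    return np.array([c["fx"]*q[0]/q[2]+c["cx"],c["fy"]*q[1]/q[2]+c["cy"]])
def blobs(m,box,amin=5):
    x0,y0,x1,y1=box;k=np.zeros_like(m);k[y0:y1,x0:x1]=m[y0:y1,x0:x1]
    C,_=cv2.findContours(k,cv2.RETR_EXTERNAL,cv2.CHAIN_APPROX_NONE)
    return sorted([c for c in C if cv2.contourArea(c)>=amin],key=cv2.contourArea)[::-1]
E
python3 - <<'E'
from h import *
np.set_printoptions(precision=4,suppress=True)
t=cv2.imread("pics/top0.png");s=cv2.imread("pics/side0.png")
ht=cv2.cvtColor(t,cv2.COLOR_BGR2HSV)
dark=((t.max(2)<55)*255).astype(np.uint8); darks=((s.max(2)<60)*255).astype(np.uint8)
def cen(c):return c.reshape(-1,2).mean(0)
for nm,b,z in(("b1",(295,245,318,272),.095),("b2",(342,255,364,282),.095),("a black",(390,265,415,285),.066)):
    for c in blobs(dark,b)[:2]: print(nm,cen(c),cv2.boundingRect(c),plane("top",cen(c),z))
for nm,b in(("b1",(200,200,225,222)),("b2",(180,235,205,258)),("ab",(165,285,185,308))):
    for c in blobs(darks,b)[:1]: print("side",nm,cv2.boundingRect(c),cen(c))
br=((t.min(2)>120)*255).astype(np.uint8)
print("silver HSV",t[262:275:2,252:266:2].tolist()[2:5])
g=cv2.inRange(ht,(35,60,20),(95,255,200))
for c in blobs(g,(185,265,222,300))[:1]: (u,r)=cv2.minEnclosingCircle(c);print("tin",u,r,plane("top",u,.026))
wood=cv2.inRange(ht,(0,95,30),(16,255,200))
for nm,b,z in(("brack",(280,180,340,216),.028),("arack",(183,202,230,238),.022),("tray",(376,190,430,240),.007)):
    for c in blobs(wood,b)[:1]:
        R=cv2.minAreaRect(c);P=cv2.boxPoints(R);W=np.array([plane("top",p,z) for p in P]);e=W-np.roll(W,1,0)
        print(nm,R,"ctr",W.mean(0),"edges",np.linalg.norm(e,axis=1),"ang",np.degrees(np.arctan2(e[:,1],e[:,0])))
f=lambda x,y:(x/3-.33,y/3-.33)
def T(x,y):a=f(x,y);return a[0]+175,a[1]+175
def S(x,y):a=f(x,y);return a[0]+140,a[1]+150
for nm,a,b in(("b1",(398,246),(218,173)),("b2",(541,280),(159,272)),("silver",(253,281),(210,98)),("black",(701,299),(105,421)),("tin",(89,322),(201,54))):
    print("tri",nm,tri(T(*a),S(*b)))
for nm,b,h in(("b1",(222,258),0),("b2",(167,363),0),("silver",(215,163),0),("black",(117,496),0)): print("sidebase",nm,plane("side",S(*b),0))
for nm,q,z in(("brack",((336,35),(471,35),(473,106),(336,106)),.028),("arack",((56,92),(149,124),(130,174),(35,137)),.022),("tray",((617,74),(726,59),(747,165),(640,182)),.007)):
    W=np.array([plane("top",T(*p),z) for p in q]);e=np.roll(W,-1,0)-W
    print("hand",nm,W.mean(0),np.linalg.norm(e,axis=1),np.degrees(np.arctan2(e[:,1],e[:,0])))
E
```

```text
b1 [306.95 258.  ] (304, 255, 7, 7) [0.4583 0.0033 0.095 ]
b2 [354.7143 268.2857] (351, 265, 9, 8) [ 0.4305 -0.1148  0.095 ]
a black [406.2632 274.7368] (403, 272, 8, 6) [ 0.413  -0.2513  0.066 ]
side b1 (211, 207, 5, 13) [212.7308 213.4231]
side b2 (191, 241, 7, 13) [193.3571 247.3571]
side ab (173, 290, 6, 12) [175.2083 295.5   ]
silver HSV [[[117, 136, 144], [87, 101, 109], [116, 127, 132], [131, 140, 143], [120, 130, 131], [120, 139, 144], [121, 138, 144]], [[72, 86, 94], [69, 81, 89], [136, 144, 144], [139, 148, 144], [126, 133, 130], [96, 110, 117], [117, 133, 143]], [[74, 86, 94], [74, 86, 94], [104, 110, 112], [142, 148, 144], [84, 90, 90], [89, 103, 111], [115, 132, 143]]]
tin (203.8000030517578, 282.125) 9.669929504394531 [0.4057 0.2726 0.026 ]
brack ((309.5, 199.0), (24.0, 45.0), 90.0) ctr [ 0.6252 -0.0148  0.028 ] edges [0.0678 0.1247 0.0678 0.1231] ang [ -1.4566 -91.1239 177.2312  88.8722]
arack ((204.78082275390625, 218.91781616210938), (34.410099029541016, 18.72658348083496), 20.556045532226562) ctr [0.5762 0.2736 0.022 ] edges [0.0951 0.0516 0.096  0.0512] ang [  68.3
[... 188 characters left out ...]
111 0.1076 0.1089] ang [   5.6693  -80.9636 -175.4731   98.8344]
tri b1 [0.4618 0.0022 0.0944]
tri b2 [ 0.4315 -0.1157  0.0941]
tri silver [0.4376 0.1246 0.0795]
tri black [ 0.414  -0.2509  0.0829]
tri tin [0.4072 0.2715 0.0258]
sidebase b1 [0.4591 0.0024 0.    ]
sidebase b2 [ 0.43   -0.1202  0.    ]
sidebase silver [0.4375 0.1315 0.    ]
sidebase black [ 0.4133 -0.2493  0.    ]
hand brack [ 0.6275 -0.0144  0.028 ] [0.1247 0.0669 0.125  0.0669] [-91.1238 178.8035  88.8723  -1.4469]
hand arack [0.5771 0.2716 0.022 ] [0.0913 0.0488 0.094  0.0454] [-110.2524  159.7094   67.6521  -23.6359]
hand tray [ 0.5805 -0.273   0.007 ] [0.104  0.1011 0.1007 0.1029] [ -83.1534 -174.231    97.8721    7.6511]
```

```bash
cat >> h.py <<'E'
def yaw(): 
    x,y,z,w=manip.state()["tool_rot"];return np.degrees(np.arctan2(1-2*(x*x+z*z),2*(x*y-z*w)))
def plan(targets,f=0):
    p=manip.state()["eef_pos"].copy();a=yaw();print("at",p.round(4),"yaw",round(a,1))
    for q,b,n in targets:
        d=(np.array(q)-p)/n*1000;da=(b-a)/n
        for i in range(n):
            r=np.radians(a+da*i);c,s=np.cos(r),np.sin(r)
            print([f,round(d[0]*s-d[1]*c),round(d[0]*c+d[1]*s),round(-d[2]),round(-da,1)],end=", ")
        p=np.array(q);a=b;print()
E
python3 -c "
from h import *
plan([((.36,.36,.2),40,8),((.459,.003,.13),0,12)])"
```

```text
at [0.1696 0.5488 0.2305] yaw 72.8
[0, 30, -16, 4, np.float64(4.1)], [0, 31, -13, 4, np.float64(4.1)], [0, 32, -11, 4, np.float64(4.1)], [0, 32, -9, 4, np.float64(4.1)], [0, 33, -6, 4, np.float64(4.1)], [0, 33, -4, 4, np.float64(4.1)], [0, 33, -2, 4, np.float64(4.1)], [0, 34, 1, 4, np.float64(4.1)], 
[0, 28, -13, 6, 3.3], [0, 29, -11, 6, 3.3], [0, 29, -9, 6, 3.3], [0, 30, -8, 6, 3.3], [0, 30, -6, 6, 3.3], [0, 31, -4, 6, 3.3], [0, 31, -2, 6, 3.3], [0, 31, -1, 6, 3.3], [0, 31, 1, 6, 3.3], [0, 31, 3, 6, 3.3], [0, 31, 5, 6, 3.3], [0, 30, 7, 6, 3.3],
```

```bash
sed -i 's/round(d\[0\]\*s-d\[1\]\*c)/round(d[1]*c-d[0]*s)/; s/round(-da,1)/float(round(-da,1))/' h.py
python3 -c "
from h import *
plan([((.36,.36,.2),40,8),((.459,.003,.13),0,12)])"
```

```text
at [0.1696 0.5488 0.2305] yaw 72.8
[0, -30, -16, 4, 4.1], [0, -31, -13, 4, 4.1], [0, -32, -11, 4, 4.1], [0, -32, -9, 4, 4.1], [0, -33, -6, 4, 4.1], [0, -33, -4, 4, 4.1], [0, -33, -2, 4, 4.1], [0, -34, 1, 4, 4.1], 
[0, -28, -13, 6, 3.3], [0, -29, -11, 6, 3.3], [0, -29, -9, 6, 3.3], [0, -30, -8, 6, 3.3], [0, -30, -6, 6, 3.3], [0, -31, -4, 6, 3.3], [0, -31, -2, 6, 3.3], [0, -31, -1, 6, 3.3], [0, -31, 1, 6, 3.3], [0, -31, 3, 6, 3.3], [0, -31, 5, 6, 3.3], [0, -30, 7, 6, 3.3],
```

>>> apply_moves --pt "0 -30 -16 4 4.1" --pt "0 -31 -13 4 4.1" --pt "0 -32 -11 4 4.1" --pt "0 -32 -9 4 4.1" --pt "0 -33 -6 4 4.1"

```text
time_s: 0.52
eef_pos: [0.2901, 0.4299, 0.2107]
tool_rot: [0.324, 0.946, -0.0, -0.0]
contact_force: [0.7, 0.4, 0.3]
width: 0.086
finger_force: 0.0
```

>>> apply_moves --pt "0 -33 -4 4 4.1" --pt "0 -33 -2 4 4.1" --pt "0 -34 1 4 4.1"

```text
time_s: 0.77
eef_pos: [0.3615, 0.3593, 0.1988]
tool_rot: [0.424, 0.906, -0.0, -0.0]
contact_force: [0.6, 0.2, -0.2]
width: 0.0851
finger_force: 0.0
```

>>> apply_moves --pt "0 -28 -13 6 3.3" --pt "0 -29 -11 6 3.3" --pt "0 -29 -9 6 3.3" --pt "0 -30 -8 6 3.3" --pt "0 -30 -6 6 3.3"

```text
time_s: 1.18
eef_pos: [0.4023, 0.211, 0.1687]
tool_rot: [0.549, 0.836, -0.0, -0.0]
contact_force: [0.4, -0.1, 0.1]
width: 0.0853
finger_force: 0.0
```

>>> apply_moves --pt "0 -31 -4 6 3.3" --pt "0 -31 -2 6 3.3" --pt "0 -31 -1 6 3.3" --pt "0 -31 1 6 3.3" --pt "0 -31 3 6 3.3"

```text
time_s: 1.6
eef_pos: [0.4446, 0.0615, 0.1388]
tool_rot: [0.664, 0.748, -0.0, -0.0]
contact_force: [-0.3, -0.1, 0.0]
width: 0.0857
finger_force: 0.0
```

>>> apply_moves --pt "0 -31 5 6 3.3" --pt "0 -30 7 6 3.3" --pt "0 0 0 0 0"

```text
time_s: 1.85
eef_pos: [0.464, -0.0011, 0.1264]
tool_rot: [0.707, 0.708, -0.001, 0.001]
contact_force: [0.8, 0.1, -0.1]
width: 0.0854
finger_force: 0.0
```

Run:
```python
from h import *
plan([((.459,.003,.13),0,1),((.459,.003,.033),0,4)])
t=manip.capture("top");s=manip.capture("side")
o=np.hstack([cv2.resize(t[200:320,240:380],None,fx=2.8,fy=2.8,interpolation=2),cv2.resize(s[130:250,140:280],None,fx=2.8,fy=2.8,interpolation=2)])
cv2.imwrite("pics/m1.png",o)
```

```text
at [ 0.464  -0.0011  0.1264] yaw 0.1
[0, 4, -5, -4, 0.1], 
[0, 0, 0, 24, -0.0], [0, 0, 0, 24, -0.0], [0, 0, 0, 24, -0.0], [0, 0, 0, 24, -0.0],
```

View pics/m1.png

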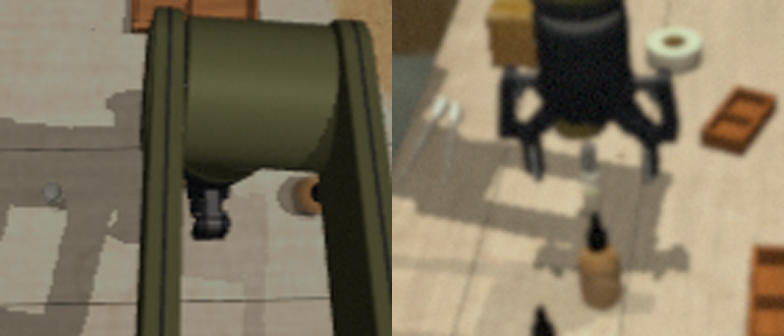

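The gripper hangs above bottle 1, with the fingers at about columns 540 and 650 either side of the bulb at 597, so I'm descending.

>>> apply_moves --pt "0 4 -4 0 0" --pt "0 0 0 30 0" --pt "0 0 0 30 0" --pt "0 0 0 33 0" --pt "0 0 0 0 0"

```text
time_s: 2.37
eef_pos: [0.4536, 0.0093, 0.0304]
tool_rot: [0.704, 0.711, -0.003, -0.004]
contact_force: [-1.5, -0.2, 0.4]
width: 0.0852
finger_force: 0.0
```

>>> apply_moves --pt "255 0 0 0 0" --pt "255 0 0 0 0" --pt "255 0 0 0 0" --pt "255 0 0 0 0" --pt "255 0 0 0 0" --force 30

```text
time_s: 2.78
eef_pos: [0.46, 0.0075, 0.0362]
tool_rot: [0.704, 0.71, 0.001, 0.001]
contact_force: [0.2, 0.3, 7.3]
width: 0.0375
finger_force: 30.0
```

>>> apply_moves --pt "255 0 0 0 0" --pt "255 0 0 0 0" --pt "255 0 0 0 0" --pt "255 0 0 0 0" --pt "255 0 0 0 0"

```text
time_s: 3.2
eef_pos: [0.46, 0.0074, 0.0362]
tool_rot: [0.705, 0.71, 0.001, 0.001]
contact_force: [1.1, 0.9, 6.9]
width: 0.038
finger_force: 30.0
```

>>> apply_moves --pt "255 0 0 -15 0" --pt "255 0 0 -20 0" --pt "255 0 0 -15 0" --pt "255 0 0 0 0" --pt "255 0 0 0 0"

```text
time_s: 3.62
eef_pos: [0.4596, 0.0072, 0.0857]
tool_rot: [0.705, 0.71, 0.001, 0.002]
contact_force: [0.0, 0.7, -0.1]
width: 0.0377
finger_force: 30.5
```

Run:
```python
from h import *
plan([((.6265,.018,.088),0,6)],255)
s=manip.capture("side")
cv2.imwrite("pics/m2.png",cv2.resize(s[100:260,130:330],None,fx=3,fy=3,interpolation=2))
print(manip.state()["contact_force"])
```

```text
at [0.4596 0.0072 0.0857] yaw 0.4
[255, 2, 28, 0, 0.1], [255, 2, 28, 0, 0.1], [255, 2, 28, 0, 0.1], [255, 2, 28, 0, 0.1], [255, 2, 28, 0, 0.1], [255, 2, 28, 0, 0.1], 
[ 0.29815253 -0.02857072 -0.97478493]
```

View pics/m2.png

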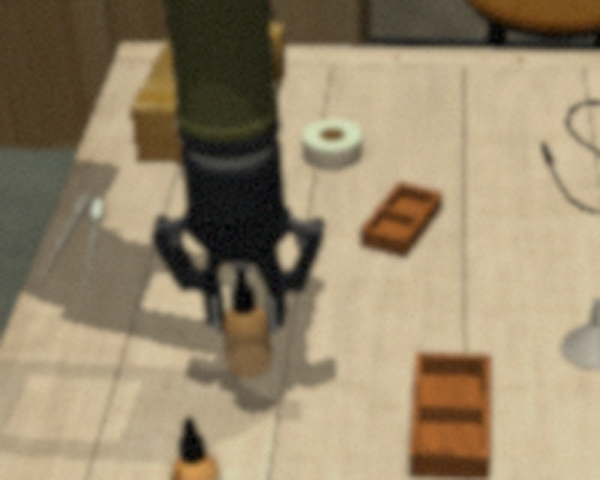

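The bottle is held upright, with its bulb at about (243,290) in the crop. Next I'm carrying it to the +y bay.

>>> apply_moves --pt "255 2 25 0 0" --pt "255 2 36 0 0" --pt "255 3 36 0 0" --pt "255 3 36 0 0" --pt "255 2 34 0 0"

```text
time_s: 4.08
eef_pos: [0.6263, 0.0208, 0.0829]
tool_rot: [0.704, 0.71, -0.001, -0.001]
contact_force: [0.7, 0.9, -0.4]
width: 0.0379
finger_force: 30.5
```

>>> apply_moves --pt "255 0 0 0 0" --pt "255 0 0 0 0" --pt "255 0 0 0 0"

```text
time_s: 4.33
eef_pos: [0.6235, 0.0206, 0.0825]
tool_rot: [0.704, 0.71, -0.002, -0.002]
contact_force: [-0.4, -0.2, -0.2]
width: 0.0374
finger_force: 30.5
```

>>> apply_moves --pt "255 -1 2 12 0" --pt "255 0 0 14 0" --pt "255 0 0 9 0" --pt "255 0 0 2 0" --pt "255 0 0 0 0"

```text
time_s: 4.75
eef_pos: [0.6254, 0.0196, 0.0459]
tool_rot: [0.705, 0.71, -0.001, -0.001]
contact_force: [0.4, -0.3, -0.8]
width: 0.0376
finger_force: 30.5
```

>>> apply_moves --pt "255 0 0 1 0" --pt "255 0 0 0 0" --pt "255 0 0 0 0"

```text
time_s: 5.0
eef_pos: [0.6278, 0.0196, 0.0469]
tool_rot: [0.705, 0.71, 0.0, 0.0]
contact_force: [-0.0, -0.7, 0.2]
width: 0.0376
finger_force: 30.5
```

>>> apply_moves --pt "255 0 0 2 0" --pt "255 0 0 0 0" --pt "255 0 0 0 0"

```text
time_s: 5.25
eef_pos: [0.6275, 0.0196, 0.0445]
tool_rot: [0.704, 0.71, 0.0, 0.0]
contact_force: [0.3, -0.8, -1.1]
width: 0.0378
finger_force: 30.5
```

>>> apply_moves --pt "255 0 0 2 0" --pt "255 0 0 0 0" --pt "255 0 0 0 0"

```text
time_s: 5.5
eef_pos: [0.6275, 0.0196, 0.0423]
tool_rot: [0.704, 0.71, 0.0, 0.0]
contact_force: [1.1, 0.8, 0.4]
width: 0.0382
finger_force: 30.7
```

>>> apply_moves --pt "255 0 0 1 0" --pt "255 0 0 0 0" --pt "100 0 0 0 0" --pt "60 0 0 0 0" --pt "0 0 0 0 0"

```text
time_s: 5.92
eef_pos: [0.6274, 0.0196, 0.0412]
tool_rot: [0.704, 0.71, -0.0, -0.0]
contact_force: [0.1, -0.6, -0.3]
width: 0.0725
finger_force: 0.0
```

>>> apply_moves --pt "0 0 0 0 0" --pt "0 0 0 -20 0" --pt "0 0 0 -35 0" --pt "0 0 0 -35 0" --pt "0 0 0 0 0"

```text
time_s: 6.33
eef_pos: [0.6323, 0.0195, 0.1383]
tool_rot: [0.704, 0.71, 0.004, 0.005]
contact_force: [1.6, -0.4, -0.5]
width: 0.0851
finger_force: 0.0
```

Run:
```python
from h import *
plan([((.431,-.117,.135),0,7)])
```

```text
at [0.6323 0.0195 0.1383] yaw 0.4
[0, -19, -29, 0, 0.1], [0, -19, -29, 0, 0.1], [0, -19, -29, 0, 0.1], [0, -19, -29, 0, 0.1], [0, -19, -29, 0, 0.1], [0, -19, -29, 0, 0.1], [0, -19, -29, 0, 0.1],
```

>>> apply_moves --pt "0 -20 -28 -3 0" --pt "0 -24 -35 0 0" --pt "0 -24 -35 0 0" --pt "0 -24 -35 0 0" --pt "0 -24 -35 0 0"

```text
time_s: 6.75
eef_pos: [0.4612, -0.0965, 0.1341]
tool_rot: [0.704, 0.71, -0.0, 0.0]
contact_force: [0.5, -1.5, -0.3]
width: 0.0855
finger_force: 0.0
```

>>> apply_moves --pt "0 -20 -28 0 0" --pt "0 0 0 0 0" --pt "0 0 0 0 0" --pt "0 0 0 0 0" --pt "0 0 0 0 0"

```text
time_s: 7.17
eef_pos: [0.4365, -0.116, 0.1346]
tool_rot: [0.704, 0.71, 0.001, 0.001]
contact_force: [1.0, -0.1, 0.2]
width: 0.0858
finger_force: 0.0
```

Run:
```python
from h import *
plan([((.431,-.117,.034),0,4)])
t=manip.capture("top");s=manip.capture("side")
o=np.hstack([cv2.resize(t[170:300,270:400],None,fx=3,fy=3,interpolation=2),cv2.resize(s[170:300,150:310],None,fx=3,fy=3,interpolation=2)[:, :400]])
cv2.imwrite("pics/m3.png",cv2.resize(s[150:300,140:310],None,fx=3,fy=3,interpolation=2))
cv2.imwrite("pics/m3.png",o)
```

```text
at [ 0.4365 -0.116   0.1346] yaw 0.5
[0, 0, -1, 25, 0.1], [0, 0, -1, 25, 0.1], [0, 0, -1, 25, 0.1], [0, 0, -1, 25, 0.1],
```

View pics/m3.png

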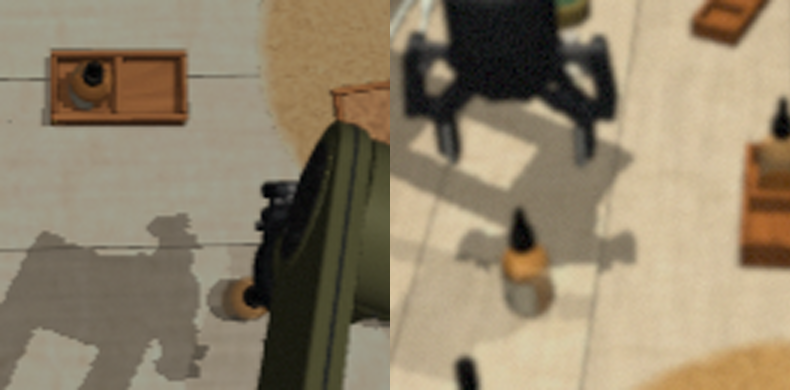

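Bottle 1 stands in its bay, with its bulb at about (93,72) in the crop. The fingers straddle bottle 2, so I'm descending on it.

>>> apply_moves --pt "0 -1 -5 20 0" --pt "0 0 0 35 0" --pt "0 0 0 30 0" --pt "0 0 0 16 0" --pt "0 0 0 0 0"

```text
time_s: 7.68
eef_pos: [0.4282, -0.1157, 0.0302]
tool_rot: [0.704, 0.71, -0.001, -0.003]
contact_force: [-0.7, -0.0, 0.0]
width: 0.0854
finger_force: 0.0
```

>>> apply_moves --pt "0 0 0 0 0" --pt "255 0 0 0 0" --pt "255 0 0 0 0" --pt "255 0 0 0 0" --pt "255 0 0 0 0"

```text
time_s: 8.1
eef_pos: [0.4309, -0.1174, 0.0344]
tool_rot: [0.704, 0.71, 0.001, 0.001]
contact_force: [0.4, 0.5, 0.3]
width: 0.0386
finger_force: 0.1
```

>>> apply_moves --pt "255 0 0 0 0" --pt "255 0 0 0 0" --pt "255 0 0 0 0" --pt "255 0 0 0 0"

```text
time_s: 8.43
eef_pos: [0.4309, -0.1175, 0.0344]
tool_rot: [0.705, 0.71, 0.001, 0.001]
contact_force: [0.5, 0.0, 6.8]
width: 0.0378
finger_force: 29.5
```

>>> apply_moves --pt "255 0 0 -15 0" --pt "255 0 0 -20 0" --pt "255 0 0 -15 0" --pt "255 0 0 0 0" --pt "255 0 0 0 0"

```text
time_s: 8.85
eef_pos: [0.4306, -0.1174, 0.0841]
tool_rot: [0.705, 0.71, 0.001, 0.001]
contact_force: [-0.8, 0.3, -0.4]
width: 0.0376
finger_force: 30.5
```

>>> apply_moves --pt "255 10 26 0 0" --pt "255 12 34 0 0" --pt "255 13 34 0 0" --pt "255 13 34 0 0" --pt "255 13 34 0 0"

```text
time_s: 9.27
eef_pos: [0.5919, -0.0541, 0.0818]
tool_rot: [0.705, 0.71, -0.001, -0.001]
contact_force: [0.0, -0.6, -1.1]
width: 0.0374
finger_force: 30.5
```

>>> apply_moves --pt "255 11 33 0 0" --pt "255 0 0 0 0" --pt "255 0 0 0 0" --pt "255 0 0 0 0" --pt "255 0 0 0 0"

```text
time_s: 9.68
eef_pos: [0.6221, -0.0438, 0.082]
tool_rot: [0.705, 0.71, -0.001, -0.001]
contact_force: [-0.9, -0.5, -1.0]
width: 0.0373
finger_force: 30.6
```

>>> apply_moves --pt "255 -1 1 12 0" --pt "255 0 0 14 0" --pt "255 0 0 9 0" --pt "255 0 0 3 0" --pt "255 0 0 0 0"

```text
time_s: 10.1
eef_pos: [0.6237, -0.0449, 0.0438]
tool_rot: [0.705, 0.71, -0.001, -0.001]
contact_force: [-0.4, 0.3, -0.3]
width: 0.0376
finger_force: 30.6
```

>>> apply_moves --pt "255 0 0 3 0" --pt "255 0 0 0 0" --pt "255 0 0 0 0"

```text
time_s: 10.35
eef_pos: [0.6257, -0.0448, 0.0427]
tool_rot: [0.705, 0.71, 0.0, 0.0]
contact_force: [-0.9, 1.1, -0.9]
width: 0.0376
finger_force: 30.6
```

>>> apply_moves --pt "255 0 0 2 0" --pt "255 0 0 0 0" --pt "255 0 0 1 0" --pt "255 0 0 0 0" --pt "255 0 0 0 0"

```text
time_s: 10.77
eef_pos: [0.6258, -0.0447, 0.0404]
tool_rot: [0.704, 0.71, 0.0, 0.0]
contact_force: [-2.1, -0.3, 4.2]
width: 0.0377
finger_force: 31.0
```

>>> apply_moves --pt "100 0 0 0 0" --pt "60 0 0 0 0" --pt "0 0 0 0 0" --pt "0 0 0 0 0" --pt "0 0 0 0 0"

```text
time_s: 11.18
eef_pos: [0.6254, -0.0447, 0.0392]
tool_rot: [0.704, 0.71, -0.0, -0.0]
contact_force: [-0.2, -0.5, 0.2]
width: 0.0854
finger_force: 0.0
```

>>> apply_moves --pt "0 0 0 -20 0" --pt "0 0 0 -35 0" --pt "0 0 0 -35 0" --pt "0 0 0 -10 0" --pt "0 0 0 0 0"

```text
time_s: 11.6
eef_pos: [0.6283, -0.0451, 0.1433]
tool_rot: [0.704, 0.71, 0.002, 0.003]
contact_force: [0.7, 0.1, -0.2]
width: 0.0855
finger_force: 0.0
```

Run:
```python
from h import *
plan([((.4375,.126,.12),-21.5,10),((.4375,.126,.12),-21.5,1)])
```

```text
at [ 0.6283 -0.0451  0.1433] yaw 0.4
[0, 17, -19, 2, 2.2], [0, 17, -20, 2, 2.2], [0, 16, -20, 2, 2.2], [0, 15, -21, 2, 2.2], [0, 14, -21, 2, 2.2], [0, 13, -22, 2, 2.2], [0, 12, -22, 2, 2.2], [0, 12, -23, 2, 2.2], [0, 11, -23, 2, 2.2], [0, 10, -24, 2, 2.2], 
[0, 0, 0, 0, -0.0],
```

>>> apply_moves --pt "0 17 -19 0 2.2" --pt "0 17 -20 0 2.2" --pt "0 16 -20 2 2.2" --pt "0 15 -21 2 2.2" --pt "0 14 -21 2 2.2"

```text
time_s: 12.02
eef_pos: [0.5275, 0.0418, 0.1314]
tool_rot: [0.77, 0.638, -0.001, -0.001]
contact_force: [0.9, -0.3, -0.7]
width: 0.0855
finger_force: 0.0
```

>>> apply_moves --pt "0 13 -22 2 2.2" --pt "0 12 -22 2 2.2" --pt "0 12 -23 2 2.2" --pt "0 11 -23 2 2.2" --pt "0 10 -24 2 2.2"

```text
time_s: 12.43
eef_pos: [0.4324, 0.1272, 0.1216]
tool_rot: [0.828, 0.561, -0.001, -0.001]
contact_force: [0.5, 0.2, 0.6]
width: 0.0857
finger_force: 0.0
```

>>> apply_moves --pt "0 0 0 0 0" --pt "0 0 0 0 0" --pt "0 0 0 0 0" --pt "0 0 0 0 0"

```text
time_s: 12.77
eef_pos: [0.4355, 0.1265, 0.1229]
tool_rot: [0.827, 0.562, -0.0, 0.0]
contact_force: [0.1, -0.4, 0.1]
width: 0.0855
finger_force: 0.0
```

Run:
```python
from h import *
plan([((.4375,.126,.022),-21.5,4)])
t=manip.capture("top");s=manip.capture("side")
o=np.hstack([cv2.resize(t[170:300,200:340],None,fx=2.8,fy=2.8,interpolation=2),cv2.resize(s[130:260,160:300],None,fx=2.8,fy=2.8,interpolation=2)])
cv2.imwrite("pics/m4.png",o)
```

```text
at [0.4355 0.1265 0.1229] yaw -21.6
[0, 0, 0, 25, -0.0], [0, 0, 0, 25, -0.0], [0, 0, 0, 25, -0.0], [0, 0, 0, 25, -0.0],
```

View pics/m4.png

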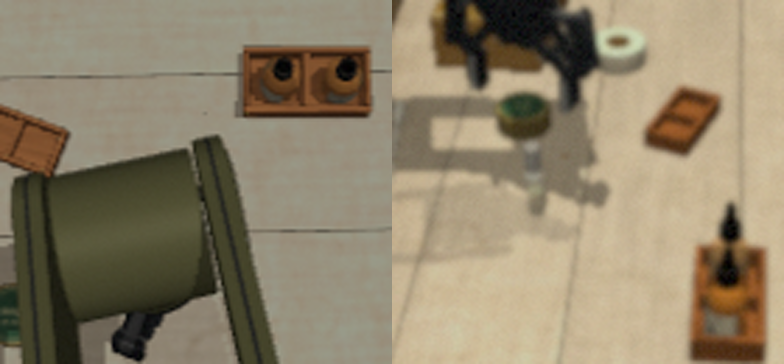

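Both bottles stand in their bays. The gripper straddles the silver-capped atomiser, so I'm descending.

>>> apply_moves --pt "0 1 2 25 0" --pt "0 0 0 30 0" --pt "0 0 0 30 0" --pt "0 0 0 14 0" --pt "0 0 0 0 0"

```text
time_s: 13.28
eef_pos: [0.4352, 0.126, 0.0215]
tool_rot: [0.827, 0.562, -0.003, -0.001]
contact_force: [0.8, 0.8, 0.7]
width: 0.0856
finger_force: 0.0
```

>>> apply_moves --pt "0 0 0 0 0" --pt "255 0 0 0 0" --pt "255 0 0 0 0" --pt "255 0 0 0 0" --pt "255 0 0 0 0" --force 22

```text
time_s: 13.7
eef_pos: [0.4379, 0.1272, 0.0254]
tool_rot: [0.827, 0.562, 0.001, 0.0]
contact_force: [0.0, 0.2, -0.7]
width: 0.0386
finger_force: 0.0
```

>>> apply_moves --pt "255 0 0 0 0" --pt "255 0 0 0 0" --pt "255 0 0 0 0" --pt "255 0 0 0 0" --pt "255 0 0 0 0"

```text
time_s: 14.12
eef_pos: [0.4374, 0.1272, 0.0249]
tool_rot: [0.827, 0.562, 0.001, 0.0]
contact_force: [-0.5, -0.2, 5.7]
width: 0.0179
finger_force: 22.5
```

>>> apply_moves --pt "255 0 0 -15 0" --pt "255 0 0 -20 0" --pt "255 0 0 -15 0" --pt "255 0 0 0 0" --pt "255 0 0 0 0"

```text
time_s: 14.53
eef_pos: [0.4376, 0.1272, 0.0749]
tool_rot: [0.827, 0.562, 0.001, 0.0]
contact_force: [1.0, 0.6, -0.3]
width: 0.0179
finger_force: 22.0
```

Run:
```python
from h import *
plan([((.585,.293,.072),-21.5,8)],255)
```

```text
at [0.4376 0.1272 0.0749] yaw -21.6
[255, 26, 10, 0, -0.0], [255, 26, 10, 0, -0.0], [255, 26, 10, 0, -0.0], [255, 26, 10, 0, -0.0], [255, 26, 10, 0, -0.0], [255, 26, 10, 0, -0.0], [255, 26, 10, 0, -0.0], [255, 26, 10, 0, -0.0],
```

>>> apply_moves --pt "255 26 10 0 0" --pt "255 35 14 0 0" --pt "255 35 14 0 0" --pt "255 35 14 0 0" --pt "255 35 14 0 0"

```text
time_s: 14.95
eef_pos: [0.5594, 0.258, 0.0726]
tool_rot: [0.827, 0.562, -0.001, -0.0]
contact_force: [0.7, -0.3, -0.4]
width: 0.0177
finger_force: 22.0
```

>>> apply_moves --pt "255 31 12 0 0" --pt "255 12 4 0 0" --pt "255 0 0 0 0" --pt "255 0 0 0 0" --pt "255 0 0 0 0"

```text
time_s: 15.37
eef_pos: [0.5881, 0.29, 0.0726]
tool_rot: [0.827, 0.562, -0.002, -0.0]
contact_force: [0.3, -0.1, 0.6]
width: 0.0174
finger_force: 22.0
```

Run:
```python
from h import *
plan([((.585,.293,.033),-21.5,3)],255)
s=manip.capture("side");t=manip.capture("top")
o=np.hstack([cv2.resize(t[170:300,150:290],None,fx=2.8,fy=2.8,interpolation=2),cv2.resize(s[120:250,180:320],None,fx=2.8,fy=2.8,interpolation=2)])
cv2.imwrite("pics/m5.png",o)
```

```text
at [0.5881 0.29   0.0726] yaw -21.6
[255, 1, -1, 13, -0.0], [255, 1, -1, 13, -0.0], [255, 1, -1, 13, -0.0],
```

View pics/m5.png

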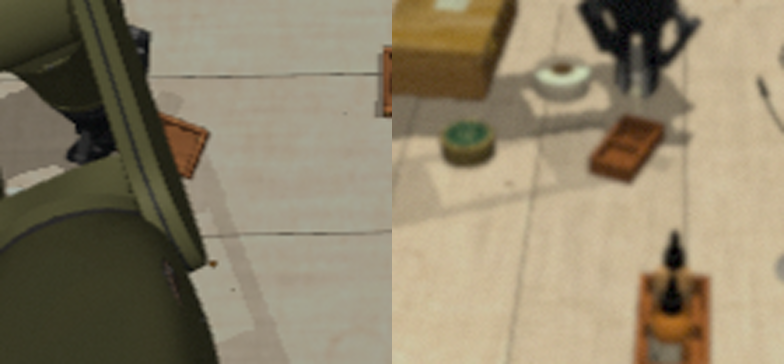

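Rack and gripper line up, and the atomiser is between the pads at about (638,60) in the crop. I'm lowering it into the bay.

>>> apply_moves --pt "255 0 -4 10 0" --pt "255 0 0 14 0" --pt "255 0 0 10 0" --pt "255 0 0 3 0" --pt "255 0 0 0 0"

```text
time_s: 15.88
eef_pos: [0.585, 0.2919, 0.0358]
tool_rot: [0.827, 0.562, -0.002, -0.0]
contact_force: [-0.1, -0.3, -0.3]
width: 0.0175
finger_force: 22.0
```

>>> apply_moves --pt "255 0 0 2 0" --pt "255 0 0 0 0" --pt "255 0 0 0 0"

```text
time_s: 16.13
eef_pos: [0.5868, 0.2928, 0.0358]
tool_rot: [0.827, 0.562, 0.0, 0.0]
contact_force: [0.7, 0.8, 0.4]
width: 0.0175
finger_force: 22.0
```

>>> apply_moves --pt "255 0 -1 3 0" --pt "255 0 0 0 0" --pt "255 0 0 1 0" --pt "255 0 0 0 0" --pt "255 0 0 0 0"

```text
time_s: 16.55
eef_pos: [0.5855, 0.2931, 0.0313]
tool_rot: [0.827, 0.562, -0.0, 0.0]
contact_force: [0.6, 1.0, -0.3]
width: 0.0175
finger_force: 22.0
```

>>> apply_moves --pt "255 0 0 1 0" --pt "255 0 0 0 0" --pt "255 0 0 0 0"

```text
time_s: 16.8
eef_pos: [0.5856, 0.2932, 0.031]
tool_rot: [0.827, 0.562, 0.0, 0.0]
contact_force: [-1.6, -0.8, 5.1]
width: 0.0178
finger_force: 22.4
```

>>> apply_moves --pt "180 0 0 0 0" --pt "140 0 0 0 0" --pt "60 0 0 0 0" --pt "0 0 0 0 0" --pt "0 0 0 0 0"

```text
time_s: 17.22
eef_pos: [0.5854, 0.293, 0.03]
tool_rot: [0.827, 0.562, -0.0, -0.0]
contact_force: [-1.1, 0.3, 0.4]
width: 0.0724
finger_force: 0.0
```

>>> apply_moves --pt "0 0 0 0 0" --pt "0 0 0 -15 0" --pt "0 0 0 -35 0" --pt "0 0 0 -35 0" --pt "0 0 0 -35 0"

```text
time_s: 17.63
eef_pos: [0.5849, 0.2928, 0.1508]
tool_rot: [0.827, 0.562, -0.001, -0.0]
contact_force: [1.7, -0.2, -0.7]
width: 0.0854
finger_force: 0.0
```

Run:
```python
from h import *
plan([((.5,.05,.15),-21.5,8),((.413,-.2505,.12),-21.5,10)])
```

```text
at [0.5849 0.2928 0.1508] yaw -21.6
[0, -32, 1, 0, -0.0], [0, -32, 1, 0, -0.0], [0, -32, 1, 0, -0.0], [0, -32, 1, 0, -0.0], [0, -32, 1, 0, -0.0], [0, -32, 1, 0, -0.0], [0, -32, 1, 0, -0.0], [0, -32, 1, 0, -0.0], 
[0, -31, 3, 3, -0.0], [0, -31, 3, 3, -0.0], [0, -31, 3, 3, -0.0], [0, -31, 3, 3, -0.0], [0, -31, 3, 3, -0.0], [0, -31, 3, 3, -0.0], [0, -31, 3, 3, -0.0], [0, -31, 3, 3, -0.0], [0, -31, 3, 3, -0.0], [0, -31, 3, 3, -0.0],
```

>>> apply_moves --pt "0 -30 2 0 0" --pt "0 -39 3 0 0" --pt "0 -39 3 0 0" --pt "0 -39 3 0 0" --pt "0 -39 3 0 0"

```text
time_s: 18.05
eef_pos: [0.5293, 0.1136, 0.1504]
tool_rot: [0.827, 0.563, 0.0, 0.0]
contact_force: [-0.4, -0.7, -0.3]
width: 0.0855
finger_force: 0.0
```

>>> apply_moves --pt "0 -39 3 0 0" --pt "0 -39 3 0 0" --pt "0 -39 3 2 0" --pt "0 -39 3 3 0" --pt "0 -39 2 3 0"

```text
time_s: 18.47
eef_pos: [0.4709, -0.0732, 0.1426]
tool_rot: [0.827, 0.562, 0.0, 0.0]
contact_force: [0.5, -1.0, 0.8]
width: 0.0855
finger_force: 0.0
```

>>> apply_moves --pt "0 -39 3 4 0" --pt "0 -39 2 4 0" --pt "0 -39 2 4 0" --pt "0 -39 3 4 0" --pt "0 -31 2 4 0"

```text
time_s: 18.88
eef_pos: [0.4129, -0.2525, 0.1224]
tool_rot: [0.827, 0.562, -0.0, 0.001]
contact_force: [0.5, -0.9, 0.4]
width: 0.0852
finger_force: 0.0
```

>>> apply_moves --pt "0 0 0 0 0" --pt "0 0 0 0 0" --pt "0 0 0 0 0" --pt "0 0 0 0 0"

```text
time_s: 19.22
eef_pos: [0.4139, -0.2487, 0.1224]
tool_rot: [0.827, 0.563, 0.0, -0.0]
contact_force: [-0.7, 0.0, 0.3]
width: 0.0855
finger_force: 0.0
```

Run:
```python
from h import *
plan([((.413,-.2505,.12),-21.5,1),((.413,-.2505,.022),-21.5,4)])
t=manip.capture("top");s=manip.capture("side")
o=np.hstack([cv2.resize(t[190:320,150:290],None,fx=2.8,fy=2.8,interpolation=2),cv2.resize(s[200:330,120:260],None,fx=2.8,fy=2.8,interpolation=2)])
cv2.imwrite("pics/m6.png",o)
```

```text
at [ 0.4139 -0.2487  0.1224] yaw -21.5
[0, -2, 0, 2, -0.0], 
[0, 0, 0, 24, -0.0], [0, 0, 0, 24, -0.0], [0, 0, 0, 24, -0.0], [0, 0, 0, 24, -0.0],
```

View pics/m6.png

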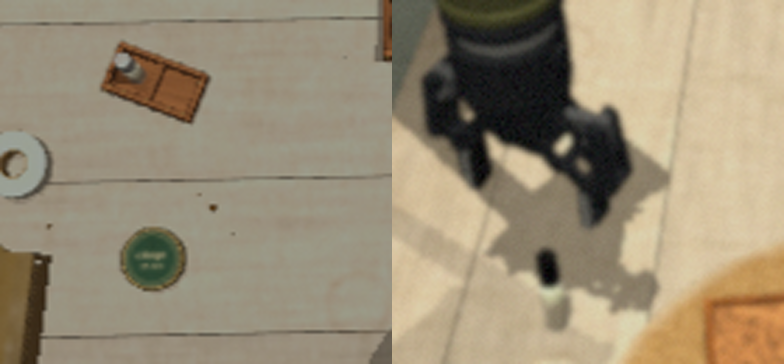

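The silver atomiser stands in the far bay (cap at about (123,62)), and the tin hasn't moved. The gripper is over the black-capped atomiser, so I'm descending.

>>> apply_moves --pt "0 -2 0 25 0" --pt "0 0 0 30 0" --pt "0 0 0 30 0" --pt "0 0 0 13 0" --pt "0 0 0 0 0"

```text
time_s: 19.73
eef_pos: [0.4114, -0.2491, 0.0218]
tool_rot: [0.826, 0.563, -0.001, -0.003]
contact_force: [-0.3, -0.1, 0.2]
width: 0.0851
finger_force: 0.0
```

>>> apply_moves --pt "0 0 0 0 0" --pt "255 0 0 0 0" --pt "255 0 0 0 0" --pt "255 0 0 0 0" --pt "255 0 0 0 0"

```text
time_s: 20.15
eef_pos: [0.4138, -0.2521, 0.0254]
tool_rot: [0.827, 0.562, 0.0, 0.001]
contact_force: [-0.2, 0.0, -0.6]
width: 0.0386
finger_force: 0.0
```

>>> apply_moves --pt "255 0 0 0 0" --pt "255 0 0 0 0" --pt "255 0 0 0 0" --pt "255 0 0 0 0" --pt "255 0 0 0 0"

```text
time_s: 20.57
eef_pos: [0.4133, -0.252, 0.0249]
tool_rot: [0.827, 0.562, 0.0, 0.0]
contact_force: [0.1, 0.6, 4.7]
width: 0.0179
finger_force: 22.7
```

>>> apply_moves --pt "255 0 0 -15 0" --pt "255 0 0 -25 0" --pt "255 0 0 -35 0" --pt "255 0 0 -35 0" --pt "255 0 0 -15 0"

```text
time_s: 20.98
eef_pos: [0.4147, -0.2529, 0.1532]
tool_rot: [0.827, 0.562, 0.001, 0.003]
contact_force: [0.8, -0.5, -0.2]
width: 0.0174
finger_force: 22.1
```

Run:
```python
from h import *
plan([((.569,.2515,.145),-21.5,15)],255)
```

```text
at [ 0.4147 -0.2529  0.1532] yaw -21.6
[255, 35, -3, 1, -0.0], [255, 35, -3, 1, -0.0], [255, 35, -3, 1, -0.0], [255, 35, -3, 1, -0.0], [255, 35, -3, 1, -0.0], [255, 35, -3, 1, -0.0], [255, 35, -3, 1, -0.0], [255, 35, -3, 1, -0.0], [255, 35, -3, 1, -0.0], [255, 35, -3, 1, -0.0], [255, 35, -3, 1, -0.0], [255, 35, -3, 1, -0.0], [255, 35, -3, 1, -0.0], [255, 35, -3, 1, -0.0], [255, 35, -3, 1, -0.0],
```

>>> apply_moves --pt "255 26 -2 0 0" --pt "255 36 -3 0 0" --pt "255 36 -3 0 0" --pt "255 36 -3 0 0" --pt "255 36 -3 0 0"

```text
time_s: 21.4
eef_pos: [0.4625, -0.0871, 0.1494]
tool_rot: [0.827, 0.562, 0.0, 0.0]
contact_force: [0.6, -0.0, -0.7]
width: 0.0175
finger_force: 22.1
```

>>> apply_moves --pt "255 36 -3 0 0" --pt "255 36 -3 0 0" --pt "255 36 -3 0 0" --pt "255 36 -3 0 0" --pt "255 36 -3 0 0"

```text
time_s: 21.82
eef_pos: [0.5147, 0.0862, 0.1492]
tool_rot: [0.827, 0.562, -0.0, -0.0]
contact_force: [0.6, -0.1, -0.2]
width: 0.0174
finger_force: 22.1
```

>>> apply_moves --pt "255 36 -3 0 0" --pt "255 36 -3 10 0" --pt "255 36 -3 15 0" --pt "255 36 -2 15 0" --pt "255 26 -2 15 0"

```text
time_s: 22.23
eef_pos: [0.5662, 0.2504, 0.0937]
tool_rot: [0.827, 0.563, 0.001, -0.0]
contact_force: [1.0, 0.0, -0.3]
width: 0.0173
finger_force: 22.1
```

>>> apply_moves --pt "255 6 0 15 0" --pt "255 0 0 10 0" --pt "255 0 0 0 0" --pt "255 0 0 0 0" --pt "255 0 0 0 0"

```text
time_s: 22.65
eef_pos: [0.5674, 0.2518, 0.0699]
tool_rot: [0.827, 0.562, -0.0, 0.0]
contact_force: [0.1, -0.8, 0.1]
width: 0.0174
finger_force: 22.1
```

Run:
```python
from h import *
plan([((.569,.2515,.032),-21.5,2)],255)
```

```text
at [0.5674 0.2518 0.0699] yaw -21.6
[255, 0, 1, 19, -0.1], [255, 0, 1, 19, -0.1],
```

>>> apply_moves --pt "255 0 0 10 0" --pt "255 0 0 14 0" --pt "255 0 0 9 0" --pt "255 0 0 2 0" --pt "255 0 0 0 0"

```text
time_s: 23.07
eef_pos: [0.5668, 0.2522, 0.0336]
tool_rot: [0.827, 0.562, -0.001, -0.0]
contact_force: [-0.5, -0.3, 0.0]
width: 0.0175
finger_force: 22.1
```

>>> apply_moves --pt "255 0 0 2 0" --pt "255 0 0 0 0" --pt "255 0 0 1 0" --pt "255 0 0 0 0" --pt "255 0 0 0 0"

```text
time_s: 23.48
eef_pos: [0.5676, 0.253, 0.0316]
tool_rot: [0.827, 0.562, 0.0, 0.0]
contact_force: [-0.9, 0.1, -0.2]
width: 0.0176
finger_force: 22.1
```

>>> apply_moves --pt "255 0 0 1 0" --pt "255 0 0 0 0" --pt "180 0 0 0 0" --pt "140 0 0 0 0" --pt "60 0 0 0 0"

```text
time_s: 23.9
eef_pos: [0.5673, 0.2529, 0.0302]
tool_rot: [0.827, 0.562, -0.0, -0.0]
contact_force: [-0.3, -0.2, 0.4]
width: 0.0486
finger_force: 0.0
```

>>> apply_moves --pt "0 0 0 0 0" --pt "0 0 0 0 0" --pt "0 0 0 -15 0" --pt "0 0 0 -35 0" --pt "0 0 0 -30 0"

```text
time_s: 24.32
eef_pos: [0.5664, 0.2525, 0.1101]
tool_rot: [0.827, 0.562, -0.002, -0.0]
contact_force: [1.0, 0.6, -0.0]
width: 0.0857
finger_force: 0.0
```

Run:
```python
from h import *
plan([((.406,.272,.1),-21.5,5)])
```

```text
at [0.5664 0.2525 0.1101] yaw -21.6
[0, -8, -31, 2, -0.0], [0, -8, -31, 2, -0.0], [0, -8, -31, 2, -0.0], [0, -8, -31, 2, -0.0], [0, -8, -31, 2, -0.0],
```

>>> apply_moves --pt "0 -6 -26 0 0" --pt "0 -8 -33 0 0" --pt "0 -9 -36 0 0" --pt "0 -9 -36 0 0" --pt "0 -7 -25 0 0"

```text
time_s: 24.73
eef_pos: [0.4042, 0.2734, 0.1101]
tool_rot: [0.827, 0.562, -0.001, -0.0]
contact_force: [-0.5, -0.6, 0.3]
width: 0.085
finger_force: 0.0
```

>>> apply_moves --pt "0 0 0 0 0" --pt "0 0 0 0 0" --pt "0 0 0 0 0" --pt "0 0 0 0 0"

```text
time_s: 25.07
eef_pos: [0.4099, 0.2745, 0.1106]
tool_rot: [0.827, 0.562, 0.001, 0.0]
contact_force: [0.6, 0.1, 0.2]
width: 0.0852
finger_force: 0.0
```

Run:
```python
from h import *
plan([((.406,.272,.002),-21.5,4)])
t=manip.capture("top");s=manip.capture("side")
o=np.hstack([cv2.resize(t[190:320,150:290],None,fx=2.8,fy=2.8,interpolation=2),cv2.resize(s[120:250,160:300],None,fx=2.8,fy=2.8,interpolation=2)])
cv2.imwrite("pics/m7.png",o)
```

```text
at [0.4099 0.2745 0.1106] yaw -21.6
[0, -1, -1, 27, -0.0], [0, -1, -1, 27, -0.0], [0, -1, -1, 27, -0.0], [0, -1, -1, 27, -0.0],
```

View pics/m7.png

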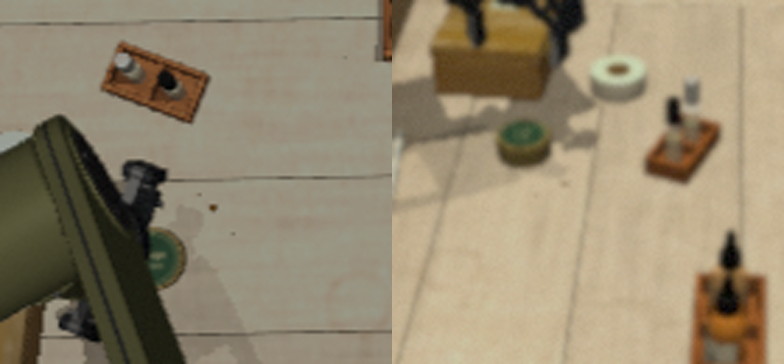

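Both atomisers are in their bays, and the gripper is over the tin. I'm descending.

>>> apply_moves --pt "0 -4 -3 25 0" --pt "0 0 0 35 0" --pt "0 0 0 22 0" --pt "0 0 0 0 0" --pt "0 0 0 0 0"

```text
time_s: 25.58
eef_pos: [0.4036, 0.2708, 0.0273]
tool_rot: [0.827, 0.562, -0.002, -0.0]
contact_force: [-0.4, -0.2, 0.6]
width: 0.0854
finger_force: 0.0
```

>>> apply_moves --pt "0 0 0 15 0" --pt "0 0 0 9 0" --pt "0 0 0 0 0" --pt "0 0 0 0 0"

```text
time_s: 25.92
eef_pos: [0.4042, 0.2715, 0.0048]
tool_rot: [0.827, 0.562, 0.0, 0.0]
contact_force: [-0.1, 0.1, -0.0]
width: 0.0854
finger_force: 0.0
```

>>> apply_moves --pt "0 -1 1 2 0" --pt "0 0 0 0 0" --pt "255 0 0 0 0" --pt "255 0 0 0 0" --pt "255 0 0 0 0" --force 35

```text
time_s: 26.33
eef_pos: [0.4046, 0.2702, 0.0029]
tool_rot: [0.827, 0.562, 0.0, 0.0]
contact_force: [-0.3, -0.7, 4.2]
width: 0.0581
finger_force: 36.7
```

>>> apply_moves --pt "255 0 0 0 0" --pt "255 0 0 0 0" --pt "255 0 0 0 0" --pt "255 0 0 0 0"

```text
time_s: 26.67
eef_pos: [0.4046, 0.2702, 0.0029]
tool_rot: [0.827, 0.562, 0.0, 0.0]
contact_force: [-1.2, -0.7, 5.5]
width: 0.0583
finger_force: 36.7
```

>>> apply_moves --pt "255 0 0 -15 0" --pt "255 0 0 -30 0" --pt "255 0 0 -35 0" --pt "255 0 0 -35 0" --pt "255 0 0 -25 0"

```text
time_s: 27.08
eef_pos: [0.4048, 0.2704, 0.1449]
tool_rot: [0.827, 0.562, 0.001, 0.0]
contact_force: [0.9, 0.8, -0.8]
width: 0.0582
finger_force: 38.1
```

Run:
```python
from h import *
plan([((.47,.0,.145),-21.5,8),((.5805,-.273,.06),-21.5,8)],255)
```

```text
at [0.4048 0.2704 0.1449] yaw -21.6
[255, -28, 20, 0, -0.0], [255, -28, 20, 0, -0.0], [255, -28, 20, 0, -0.0], [255, -28, 20, 0, -0.0], [255, -28, 20, 0, -0.0], [255, -28, 20, 0, -0.0], [255, -28, 20, 0, -0.0], [255, -28, 20, 0, -0.0], 
[255, -27, 25, 11, -0.0], [255, -27, 25, 11, -0.0], [255, -27, 25, 11, -0.0], [255, -27, 25, 11, -0.0], [255, -27, 25, 11, -0.0], [255, -27, 25, 11, -0.0], [255, -27, 25, 11, -0.0], [255, -27, 25, 11, -0.0],
```

>>> apply_moves --pt "255 -22 16 0 0" --pt "255 -28 20 0 0" --pt "255 -29 21 0 0" --pt "255 -29 21 0 0" --pt "255 -29 21 0 0"

```text
time_s: 27.5
eef_pos: [0.4457, 0.1049, 0.1424]
tool_rot: [0.827, 0.563, 0.0, 0.0]
contact_force: [1.1, 0.5, -0.9]
width: 0.0581
finger_force: 38.3
```

>>> apply_moves --pt "255 -29 21 0 0" --pt "255 -29 20 0 0" --pt "255 -29 20 0 0" --pt "255 -27 25 0 0" --pt "255 -27 25 0 0"

```text
time_s: 27.92
eef_pos: [0.4969, -0.0673, 0.1422]
tool_rot: [0.827, 0.562, -0.0, -0.0]
contact_force: [1.5, -0.4, 0.3]
width: 0.0582
finger_force: 38.3
```

>>> apply_moves --pt "255 -27 25 0 0" --pt "255 -27 25 10 0" --pt "255 -27 25 15 0" --pt "255 -27 25 20 0" --pt "255 -27 25 20 0"

```text
time_s: 28.33
eef_pos: [0.5643, -0.2387, 0.077]
tool_rot: [0.827, 0.562, 0.0, 0.0]
contact_force: [0.0, -0.1, -1.2]
width: 0.0581
finger_force: 38.3
```

>>> apply_moves --pt "255 -27 25 15 0" --pt "255 0 0 10 0" --pt "255 0 0 0 0" --pt "255 0 0 0 0" --pt "255 0 0 0 0"

```text
time_s: 28.75
eef_pos: [0.5765, -0.2699, 0.0527]
tool_rot: [0.827, 0.562, -0.0, -0.001]
contact_force: [-0.1, 0.4, -0.7]
width: 0.0579
finger_force: 38.2
```

Run:
```python
from h import *
plan([((.5805,-.273,.008),-21.5,3)],255)
s=manip.capture("side")
cv2.imwrite("pics/m8.png",cv2.resize(s[190:370,180:360],None,fx=3,fy=3,interpolation=2))
```

```text
at [ 0.5765 -0.2699  0.0527] yaw -21.5
[255, 0, 2, 15, -0.0], [255, 0, 2, 15, -0.0], [255, 0, 2, 15, -0.0],
```

View pics/m8.png

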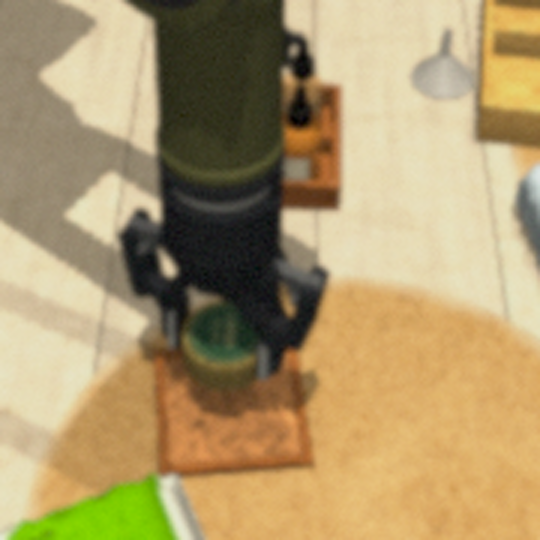

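The tin is held level, lid up, above the tray (tin at about (222,335) in the crop). Lowering.

>>> apply_moves --pt "255 0 3 15 0" --pt "255 0 0 15 0" --pt "255 0 0 10 0" --pt "255 0 0 3 0" --pt "255 0 0 0 0"

```text
time_s: 29.22
eef_pos: [0.5793, -0.2711, 0.0093]
tool_rot: [0.827, 0.563, -0.0, -0.001]
contact_force: [0.2, -0.3, 0.3]
width: 0.0582
finger_force: 38.2
```

>>> apply_moves --pt "255 0 0 1 0" --pt "255 0 0 0 0" --pt "255 0 0 1 0" --pt "255 0 0 0 0" --pt "255 0 0 0 0"

```text
time_s: 29.63
eef_pos: [0.5801, -0.2724, 0.0079]
tool_rot: [0.827, 0.562, 0.0, 0.0]
contact_force: [0.6, -0.3, -0.4]
width: 0.0583
finger_force: 38.2
```

>>> apply_moves --pt "255 0 0 1 0" --pt "255 0 0 0 0" --pt "255 0 0 1 0" --pt "255 0 0 0 0" --pt "255 0 0 0 0"

```text
time_s: 30.05
eef_pos: [0.58, -0.2723, 0.006]
tool_rot: [0.827, 0.562, 0.0, 0.0]
contact_force: [-1.0, 0.4, 4.4]
width: 0.0581
finger_force: 38.5
```

>>> apply_moves --pt "60 0 0 0 0" --pt "0 0 0 0 0" --pt "0 0 0 0 0" --pt "0 0 0 0 0" --pt "0 0 0 0 0"

```text
time_s: 30.47
eef_pos: [0.5799, -0.2722, 0.0053]
tool_rot: [0.827, 0.562, -0.0, -0.0]
contact_force: [-0.2, -0.7, 0.2]
width: 0.0852
finger_force: 0.0
```

>>> apply_moves --pt "0 0 0 -15 0" --pt "0 0 0 -35 0" --pt "0 0 0 -35 0" --pt "0 0 0 -35 0" --pt "0 0 0 -20 0"

```text
time_s: 30.88
eef_pos: [0.5816, -0.2731, 0.1496]
tool_rot: [0.827, 0.562, 0.001, 0.002]
contact_force: [0.5, -1.2, -0.5]
width: 0.0856
finger_force: 0.0
```

>>> apply_moves --pt "0 -10 -25 -20 0" --pt "0 -15 -35 -20 0" --pt "0 -15 -35 0 0" --pt "0 -15 -20 0 0" --pt "0 0 0 0 0"

```text
time_s: 31.3
eef_pos: [0.4486, -0.2805, 0.1852]
tool_rot: [0.827, 0.562, -0.001, -0.001]
contact_force: [0.1, 0.1, 0.3]
width: 0.0859
finger_force: 0.0
```

Run:
```python
from h import *
t=manip.capture("top");s=manip.capture("side")
o=np.hstack([cv2.resize(t[140:300,140:300],(390,390),interpolation=2),cv2.resize(t[140:300,280:440],(390,390),interpolation=2)])
o2=cv2.resize(s[130:350,150:350],(234,210*1),interpolation=2)
cv2.imwrite("pics/m9.png",cv2.resize(s[130:350,150:350],(540,594),interpolation=2))
cv2.imwrite("pics/m10.png",o)
```

```text
(no output)
```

View pics/m9.png

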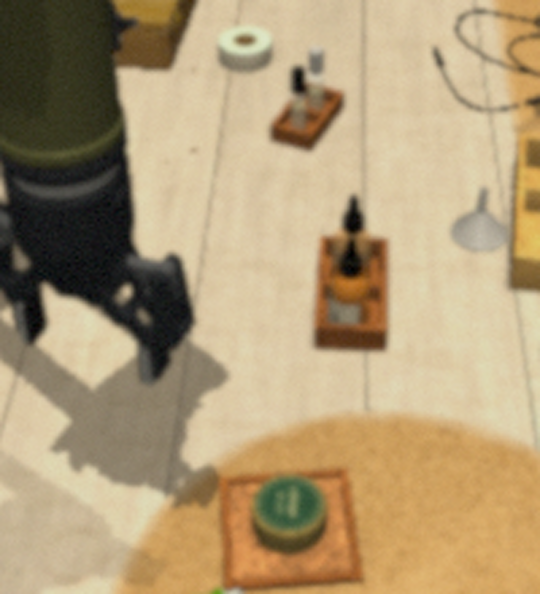

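View pics/m10.png

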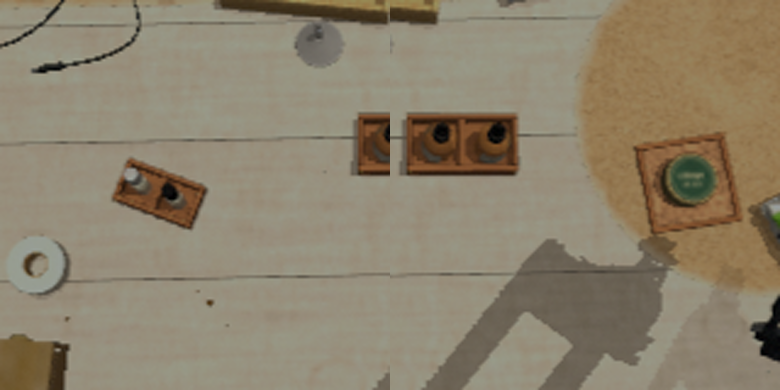

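Everything is placed: the tin lies lid up inside the tray (about (290,512) in the side crop), and the bottles and atomisers stand in their bays. The roll and funnel haven't moved, and the robot is clear.

```bash
python3 -c "
from workcell import manip
print(manip.sign_off())"
```

```text
the job is handed in; nothing more can be done
None
```

The job is handed in at about 31 s on the robot's clock: both dropper bottles and both atomisers stand in their racks, one per bay, the tin lies lid up in the tray, and the label roll and funnel were not touched.

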